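# Load a filter dish under the stage clip

## Robot

A 6-joint arm with a two-finger parallel gripper is mounted at the origin on the work surface. World frame = base frame: x ahead of the robot, y to its left, z up, the work surface at z = 0. Lengths are in m, angles in degrees, forces in N, time in s.
With the tool pointing down it reaches from about 0.375 to 0.825 m from the base axis. Payload 5.5 kg.
Tool frame: the origin (TCP) lies between the finger pads; the fingertips stand 25 mm ahead of it and the grasp point (between the pads) lies 6 mm ahead of it; z points along the fingers, y is the line along which they close (so a half turn about z gives the same grasp; the last joint's range is limited). The gripper opens to 85 mm and grips with 20 to 120 N. Pads are 22 mm wide; open, the fingers measure 114 mm over their backs; the gripper's body (76 mm by 85 mm) begins 54 mm behind the grasp point. The pads swing forward as they close: fully open they stand 13 mm farther back than shut.
Start: joints at [-73.969, 17.962, -2.699, 69.339, 0, 90], TCP at [0.166, -0.577, 0.256] pointing down, gripper open.
Joint ranges: [-152.73, 152.73], [-39.44, 99.34], [-58.76, 71.6], [-118.89, 123.64], [-81.53, 83.1], [-180, 180]. Speed limits (degrees/s): [136.94, 136.94, 172.46, 180, 180, 180].

## Interface

Orientations are given as [roll, pitch, yaw] about the fixed x, y, z axes, in that order (R = Rz(yaw) Ry(pitch) Rx(roll)).
In Python, from rig import readout, viewer, finish_job gives the robot as it stands.
- The arm moves only by the shell command python3 -m creep 'ROWS' [FORCE]. ROWS is a JSON object of lists of equal length, an entry for each row: "hand": the opening in per cent of the stroke, from 0 (shut) to 100 (fully open); "delta_pos": the shift along the tool's x, y, z in cm, a list of three; "twist": the turn about the tool's z in degrees. A call has exactly 10 rows; each row shifts and turns the commanded pose from where the row before left it, along the tool's axes as they then stand; what a row does not reach is not made up. A row lasts 1/8 s, in which the tool goes at most 62.5 mm and 10.7 degrees, less where a joint would pass 70% of its speed; a pose out of reach is approached as far as the arm can. A call with a gripper value outside its range is refused whole. The fingers move at their own pace and stop on an object; FORCE is the grip in N (left out, the last holds). Time passes only in rows, so rows that do not move let the fingers close, or fill a call up. It gives the time, the measured TCP pose, the force, the opening and the grip force at its end, in the units of the state.
- readout.read_state(): the state, without advancing time (a new reading comes with each control period).
- viewer.snapshot(name): name is "scene" or "top"; returns a dict with "frame" (480x640x3 uint8, red, green, blue), "K" (3x3 intrinsics, pixels), "world_from_camera" (4x4, takes a point from camera to world coordinates). Camera axes: x right, y down, z forward; pixel columns grow to the right and rows downward; lengths in m; the calibration is good to about 2 mm. A picture is of the moment at which its call begins. There is no depth.
- finish_job(): hands the job in; it is judged then, once.
The state is a dict: "clock": time; "q": joint angles; "dq": joint speeds; "effort": joint torques, N m; "ee_pos": TCP position; "tool_rot": TCP orientation; "force": force on the tool from outside, world axes, zero at the start; "torque": the same for the moment, N m; "finger_gap": finger opening in m; "grasp_force": force on a finger pad.
Only numpy, scipy, OpenCV 4.12 (cv2) and the standard library are available. Lean on these libraries where they do the work, as an engineer would, in place of code of your own. Each camera call takes 0.05 s, during which the arm holds its last target. There are 200 camera calls.

## Task

Load the square filter dish that lies in the channel of the reader stage, without picking it up: with one fingertip press the red bar to hold the spring clip open, and with the other fingertip push the dish along the channel beneath the raised jaw until it is fully home against the back stop. Keep the bar held down until the dish is home, then let go so that the jaw comes down and clamps it. Do not lift or tip the dish, and leave everything else on the table where it stands.

Things in the scene. Friction and masses are not known exactly. Their poses are not given: they have to be found in the camera images.
- stage: Fixed stage of a filter reader: aluminium base plate 220 x 150 x 10 mm carrying a dark steel deck, flat top 30 mm above the table, at stage x -140 to +65 and y -50 to +46 mm. Origin: at table level on the channel's centre line. Its +x is the direction in which the dish is pushed, +y the side where the red bar is, z up. It does not move when pushed.
- entry (a point): Middle of the open end of the channel, on the deck (stage x = -135, y = 0, z = 30 mm). The channel is 54 mm wide between two straight aluminium guide rails 4 mm thick and 8 mm high, from x = -135 mm to the back stop.
- home (a point): Where the centre of the dish's underside lies when it is fully home, on the deck: stage x = +25, y = 0, z = 30 mm. The dish then touches the back stop, an 8 mm high wall whose face is at x = +50 mm.
- dish: The closed square filter dish to load: 50 x 50 mm, 10 mm thick, white bottom, clear top, blue filter disc; 30 to 54 g. Origin: centre of its underside; z up. It starts flat on the deck between the rails, its centre at stage x -85 to -50 mm, its x along the stage's x within 0.04 rad.
- clip (a joint): Angle of the spring clip, a rocker (rad): 0 closed, as at the start; it grows to 0.28 (end stop) as the red bar is pressed down, and the jaw on the other side rises. A spring closes it: about 5 N on the bar starts it, 9 N holds it at the end stop. From 0.16 the dish passes beneath the jaw (0.2 is comfortable); it rests at about 0.13 on the clamped dish; closed, the jaw blocks the dish.
- hinge (a point): Point on the clip's hinge axis, which runs along the stage's x at stage y = +36, z = 42 mm; this point is at x = 0. Steel hinge posts 10 mm thick stand at x = -12 and +50 mm, tops 49 mm above the table.
- bar_near (a point): Middle of the red bar's top face at the end on the dish's starting side (stage x = -140 mm). The bar: 148 mm long along the stage's x, 26 mm wide, 5 mm thick, middle at stage y = +70 mm; a fingertip can press it anywhere and slide along it. Its top's middle line is 41 mm above the table when closed, 34.5 mm at 0.2 rad (top then level), 32 mm at the end stop.
- bar_far (a point): Middle of the red bar's top face at its other end (stage x = +8 mm).
- jaw (a point): Lowest point of the near end of the clip's jaw, a black rubber cylinder of 12 mm diameter along the stage's x (x = +20 to +38 mm) at stage y = -4 mm. It is 5 mm above the deck when closed, 13 mm at 0.2 rad. A steel arm 18 mm wide joins it to the hinge, top 48 mm above the table when closed.
- dish_stack: Bystander: stack of three spare dishes, 50 x 50 x 31 mm. Origin: centre of the underside.
- tube_rack: Bystander: blue tube rack, 160 x 70 mm, 76 mm high with its capped tubes. Origin: centre of the underside.
- lying_tube: Bystander: capped sample tube with a green cap lying on its side, 124 mm long along its x, 31 mm in diameter. Origin: underside, near mid-length.
- vial: Bystander: amber vial with black cap, 26 mm in diameter, 48 mm high. Origin: centre of the underside.
- weight: Bystander: brass weight, 28 mm in diameter, 40 mm high. Origin: centre of the underside.
- jar: Bystander: clear jar with white cap, 32 mm in diameter, 45 mm high. Origin: centre of the underside.
- marker: Bystander: marker pen lying flat, 130 mm long along its x, 13 mm thick, white with a blue cap. Origin: underside, 15 mm from mid-length.
Mind the look-alikes: they are no part of the job. What is meant by the dish is not yellow, and is the larger of those in its own colour.

How it is judged:
By the outcome, as a careful person would: the job done as asked, in the order asked, and still so for the second after the job is handed in, with the robot touching nothing.
It also fails if it takes over 43 s, if anything falls off the work surface, if the arm or the gripper's body presses on something with over 40 N, if the wrist force passes 120 N, or if a joint passes its speed limit or range.

## Working session

There is one attempt and no reset: what is moved stays moved. The work goes in short steps, Python scripts to look and compute and a shell command to move; the robot and the scene stay as the last step left them, time stands still between calls to the robot, and variables do not carry over. Pictures are saved under pics/ and viewed, at most 10 in all, crops included, and the job is handed in when it is done.

```bash
mkdir -p pics; ls
python3 - <<'E'
from rig import readout, viewer
import cv2,numpy as np
for n in("scene","top"):
    s=viewer.snapshot(n); cv2.imwrite(f"pics/{n}0.png",s["frame"][:,:,::-1]); np.savez(f"{n}0.npz",**s)
    print(n,s["K"].tolist(),np.round(s["world_from_camera"],3).tolist())
print(readout.read_state())
E
```

```text
pics
scene [[594.2386473344097, 0.0, 333.2489716016993], [0.0, 594.2386473344097, 242.64263065076844], [0.0, 0.0, 1.0]] [[-0.355, 0.549, -0.756, 1.309], [0.935, 0.221, -0.278, 0.335], [0.015, -0.806, -0.592, 0.657], [0.0, 0.0, 0.0, 1.0]]
top [[488.9303966070724, 0.0, 316.800887461074], [0.0, 488.9303966070724, 234.62983147272755], [0.0, 0.0, 1.0]] [[0.02, -0.996, 0.087, 0.451], [-1.0, -0.02, -0.005, 0.058], [0.007, -0.086, -0.996, 0.837], [0.0, 0.0, 0.0, 1.0]]
{'clock': 0.1, 'q': array([-7.39707100e+01,  1.80006849e+01, -2.74647579e+00,  6.93396523e+01,
       -1.54921212e-03,  9.00018313e+01]), 'dq': array([-0.02158872, -0.01347364,  0.15266003,  0.02442184, -0.07375976,
       -0.04833212]), 'effort': array([-6.76741711e-04, -5.40767205e+01,  3.40542483e+01,  1.11976429e-02,
        1.28994079e-04,  3.44743796e-06]), 'ee_pos': array([ 0.16554167, -0.5762305 ,  0.25553052]), 'tool_rot': array([-1.79913187e+02,  1.55198515e-03,  1.60274610e+01]), 'force': array([-0.49063345, -1.24717482,  0.32882746]), 'torque': array([ 0.00727784,  0.05763255, -0.02477133]), 'grasp_force': 0.0, 'finger_gap': 0.08525897632353382}
```

View pics/top0.png

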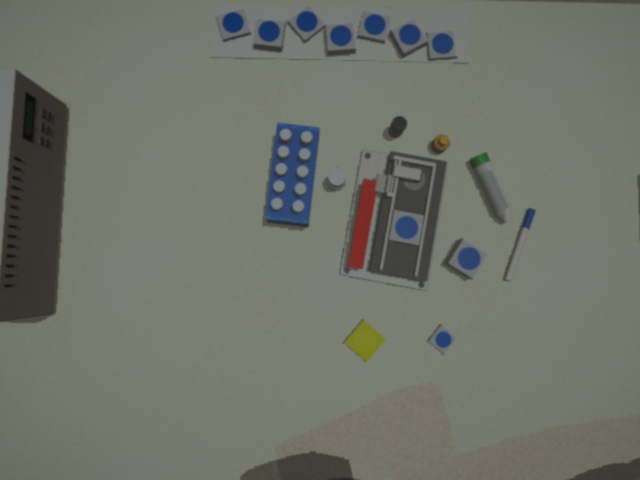

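View pics/scene0.png

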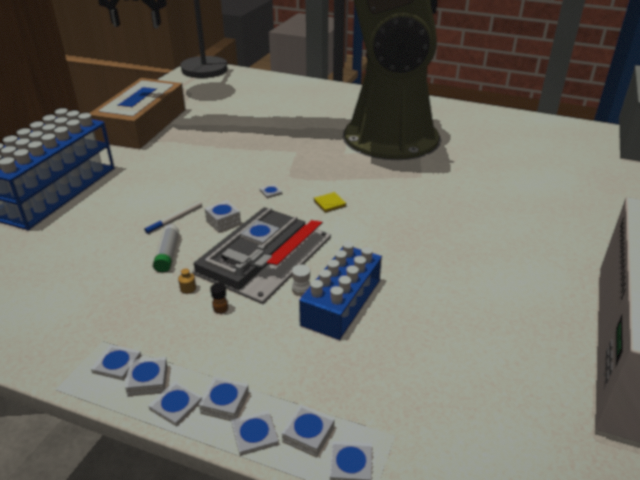

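The dish lies in the channel at top (406,228). The look-alikes are the yellow one (365,340), the small one (442,339), the stack (468,259) and the spares in the far row. Only (406,228) is non-yellow, full-size and between the rails. I'll confirm it in an enlarged crop.

```bash
python3 - <<'E'
import cv2,numpy as np
f=np.load("top0.npz")["frame"][:,:,::-1]
c=cv2.resize(f[145:295,310:490],None,fx=4,fy=4,interpolation=cv2.INTER_CUBIC)
c=cv2.convertScaleAbs(c,alpha=1.5)
cv2.imwrite("pics/crop1.png",c)
E
cat > h.py <<'E'
import numpy as np
def pix2w(s,u,v,z):
    K,T=s["K"],s["world_from_camera"]
    d=T[:3,:3]@np.linalg.solve(K,[u,v,1.]); o=T[:3,3]
    return o+d*(z-o[2])/d[2]
E
python3 - <<'E'
import sys; sys.path.insert(0,'.')
from h import *; import cv2
s=np.load("top0.npz"); f=s["frame"].astype(int)
m=((f[...,0]>110)&(f[...,1]<60)&(f[...,2]<60)).astype(np.uint8)
m[:150]=0;m[300:]=0
pts=np.argwhere(m)[:,::-1]; print(len(pts),pts.min(0),pts.max(0))
w=np.array([pix2w(s,u,v,.041)[:2] for u,v in pts])
r=cv2.minAreaRect((w*1000).astype(np.float32)); print("bar",r, cv2.boxPoints(r))
b=((f[...,2]>140)&(f[...,0]<70)).astype(np.uint8); 
n,l,st,c=cv2.connectedComponentsWithStats(b)
for i in range(1,n):
    if st[i,4]>30: print(st[i],c[i],pix2w(s,*c[i],.038))
E
```

```text
1176 [349 180] [375 267]
bar ((539.9976806640625, -20.87946319580078), (23.208026885986328, 145.09347534179688), 80.66718292236328) [[466.52945  -20.56504 ]
 [609.7023   -44.09471 ]
 [613.46594  -21.193886]
 [470.2931     2.335785]]
```

View pics/crop1.png

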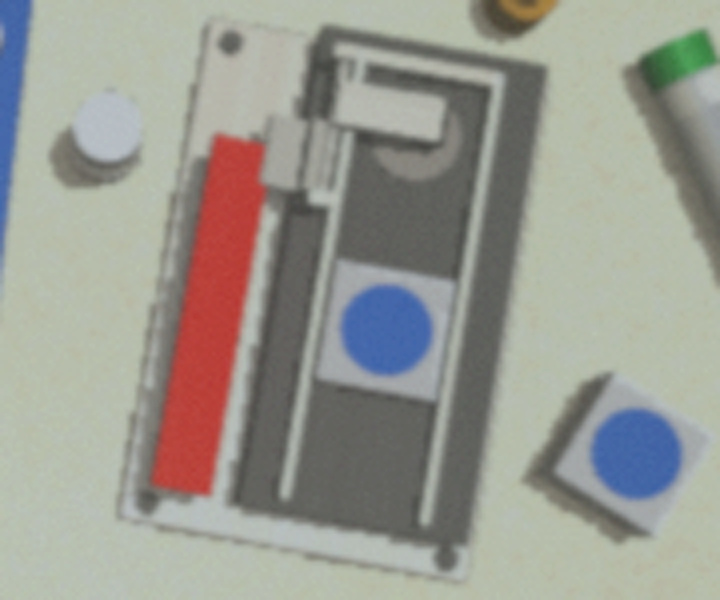

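The crop confirms the dish at crop (387,330), i.e. full (406.8,227.5), between the rails. The bar measures about 147 x 25 mm, which matches the given size. Next I check the stage frame against the rails, base corners, dish and jar.

Run:
```python
import sys; sys.path.insert(0,'.')
from h import *
s=np.load("top0.npz")
P={"railL_near":(287,498,.038,-135,29),"railR_near":(427,524,.038,-135,-29),"railR_farcorner":(503,76,.038,54,-29),
"dish":(387,330,.039,None,0),"dishRL":(319,379,.04,None,25),"dishRR":(436,400,.04,None,-25),"dishFL":(336,260,.04,None,25),"dishFR":(453,281,.04,None,-25),
"baseNL":(120,517,.01,0,0),"baseNR":(466,579,.01,0,0),"baseFL":(208,18,.01,0,0),"deckFR":(546,68,.03,65,-50),"deckNR":(467,545,.03,-140,-50),"deckNL":(236,500,.03,-140,46),"jar":(108,133,.045,0,0)}
a=np.radians(-9.33);R=np.array([[np.cos(a),-np.sin(a)],[np.sin(a),np.cos(a)]])
o=np.array([.5938,-.1007])
A=[];B=[]
for k,(u,v,z,*st) in P.items():
    w=pix2w(s,310+(u+.5)/4-.5,145+(v+.5)/4-.5,z)[:2]; print(k,w.round(4),"stage",((w-o)@R*1000).round(1),st)
    if st[0]: A.append(st);B.append(w*1000)
A+= [[-66,70]];B+=[[540,-20.9]]
A=np.array(A,float);B=np.array(B)
a0,b0=A.mean(0),B.mean(0);U,S,V=np.linalg.svd((A-a0).T@(B-b0));Rf=(U@V).T
print("fit yaw",np.degrees(np.arctan2(Rf[1,0],Rf[0,0])),"o",b0-Rf@a0,"res",(B-(b0+(A-a0)@Rf.T)).round(1).tolist())
```

```text
railL_near [ 0.4656 -0.0523] stage [-134.4   27. ] [-135, 29]
railR_near [ 0.4561 -0.1095] stage [-134.4  -31. ] [-135, -29]
railR_farcorner [ 0.6425 -0.1408] stage [ 54.6 -31.7] [54, -29]
dish [ 0.5352 -0.0927] stage [-59.1  -1.6] [None, 0]
dishRL [ 0.5144 -0.0647] stage [-84.2  22.6] [None, 25]
dishRR [ 0.5067 -0.1127] stage [-84.  -25.9] [None, -25]
dishFL [ 0.5636 -0.0714] stage [-34.5  24. ] [None, 25]
dishFR [ 0.5559 -0.1196] stage [-34.3 -24.8] [None, -25]
baseNL [0.4567 0.0142] stage [-153.9   91.2] [0, 0]
baseNR [ 0.4336 -0.1319] stage [-153.   -56.7] [0, 0]
baseFL [ 0.672  -0.0204] stage [64.1 91.9] [0, 0]
deckFR [ 0.6482 -0.1609] stage [ 63.5 -50.6] [65, -50]
deckNR [ 0.4479 -0.1277] stage [-139.6  -50.3] [-140, -50]
deckNL [ 0.4645 -0.0324] stage [-138.7   46.4] [-140, 46]
jar [0.6136 0.0235] stage [ -0.6 125.7] [0, 0]
fit yaw -9.565115319818808 o [ 593.8798443  -102.03463902] res [[0.0, -1.3], [0.2, -1.3], [0.2, -1.2], [-1.4, 1.2], [0.4, 0.4], [1.0, 1.0], [-0.4, 1.1]]
```

Stage fit: origin (0.594,-0.102), yaw -9.5°, residuals about 1 mm. The dish's rear face is at stage x≈-84. I'll use a finger opening of about 55 mm so the tips straddle y=0 and y=70, with the TCP starting at stage (-106, 35).

```bash
python3 -m creep '{"hand":[65,65,65,65,65,65,65,65,65,65],"delta_pos":[[0,0,0],[0,0,0],[0,0,0],[2,-5,0],[2,-5,0],[2,-5,0],[2,-5,0],[2,-5,0],[2,-5,0],[2,-5,0]],"twist":[8.5,8.5,8.5,0,0,0,0,0,0,0]}' 40
python3 -m creep '{"hand":[65,65,65,65,65,65,65,65,65,65],"delta_pos":[[2,-4.4,0],[2,-4.4,0],[2,-4.4,0],[2,-4.5,0],[1.8,-4.6,0],[0,0,2],[0,0,2],[0,0,2],[0,0,2],[0,0,2]],"twist":[0,0,0,0,0,0,0,0,0,0]}'
```

```text
clock: 1.35
ee_pos: [0.3618, -0.2528, 0.2561]
tool_rot: [-180.0, 0.0, -9.5]
force: [0.8, -0.1, -0.8]
finger_gap: 0.0555
grasp_force: 0.0
clock: 2.6
ee_pos: [0.4921, -0.066, 0.1553]
tool_rot: [-179.2, 0.0, -8.1]
force: [-1.0, -0.3, 1.2]
finger_gap: 0.0552
grasp_force: 0.0
```

```bash
python3 -m creep '{"hand":[65,65,65,65,65,65,65,65,65,65],"delta_pos":[[0,0,1],[0,0,1],[0,0,1],[0,0,1],[0,0,1],[0,0,0],[0,0,0],[0,0,0],[0,0,0],[0,0,0]],"twist":[0,0,0,0,0,0,0,0,0,0]}'
python3 - <<'E'
import sys; sys.path.insert(0,'.')
from h import *; import cv2
from rig import viewer,readout
print({k:np.round(v,4) for k,v in readout.read_state().items() if k in("ee_pos","tool_rot","force")})
s=viewer.snapshot("scene"); f=s["frame"][:,:,::-1]
cv2.imwrite("pics/s1.png",cv2.convertScaleAbs(cv2.resize(f[130:310,150:390],None,fx=3.3,fy=3.3,interpolation=cv2.INTER_CUBIC),alpha=1.5))
E
```

```text
clock: 3.85
ee_pos: [0.4927, -0.0656, 0.1065]
tool_rot: [-179.1, -0.0, -8.1]
force: [-0.2, 0.6, 0.4]
finger_gap: 0.0557
grasp_force: 0.0
{'ee_pos': array([ 0.4927, -0.0656,  0.1065]), 'tool_rot': array([-1.791426e+02, -1.300000e-02, -8.109900e+00]), 'force': array([-0.2308,  0.5561,  0.4213])}
```

View pics/s1.png

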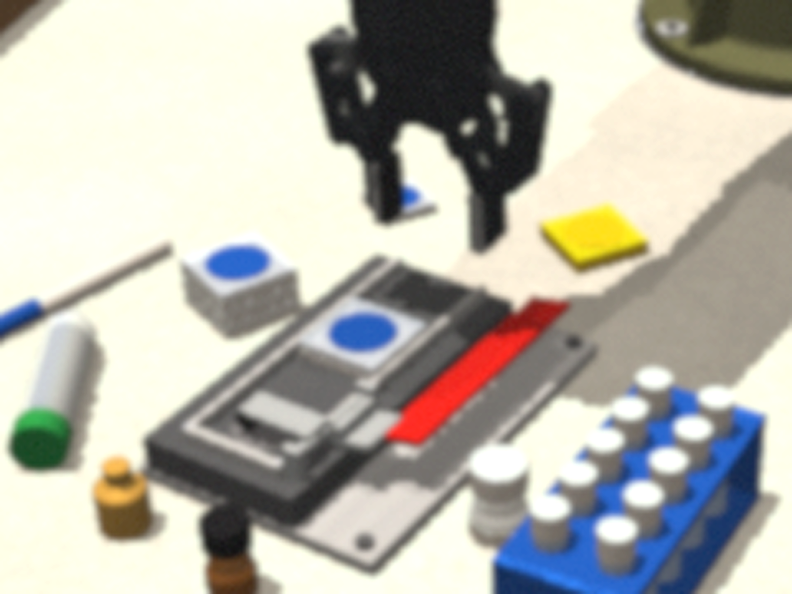

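The arm stopped short in y (row limits clipped the move), with tips clear above the near end of the stage. I correct y and yaw, then descend.

```bash
python3 -m creep '{"hand":[65,65,65,65,65,65,65,65,65,65],"delta_pos":[[0,-0.4,0],[0,-0.4,0],[0,-0.4,0],[0,-0.38,0],[0,0,0.6],[0,0,0.6],[0,0,0.6],[0,0,0.6],[0,0,0],[0,0,0]],"twist":[0.7,0.7,0,0,0,0,0,0,0,0]}'
python3 - <<'E'
import sys; sys.path.insert(0,'.')
from h import *; import cv2
from rig import viewer,readout
s=viewer.snapshot("top"); f=s["frame"][:,:,::-1]
a=cv2.resize(f[165:315,310:490],None,fx=2.2,fy=2.2,interpolation=cv2.INTER_CUBIC)
f=viewer.snapshot("scene")["frame"][:,:,::-1]
b=cv2.resize(f[180:280,210:330],None,fx=3.3,fy=3.3,interpolation=cv2.INTER_CUBIC)
cv2.imwrite("pics/s2.png",cv2.convertScaleAbs(np.hstack([a[:330,:400],b[:330,:400]]),alpha=1.7))
E
```

```text
clock: 5.15
ee_pos: [0.4928, -0.0639, 0.0827]
tool_rot: [-178.4, 0.0, -8.4]
force: [0.0, -0.3, -0.0]
finger_gap: 0.0557
grasp_force: 0.0
```

View pics/s2.png

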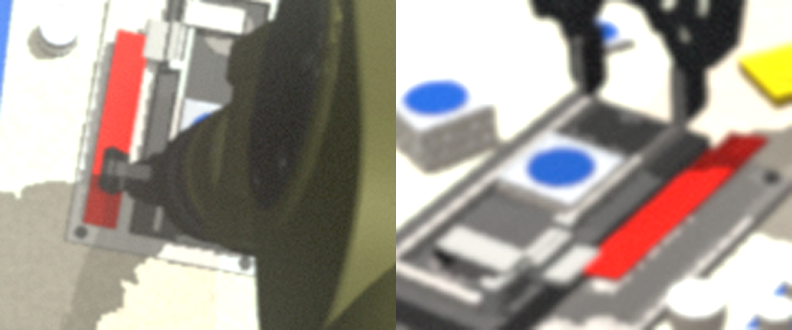

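```bash
python3 -c "
from rig import readout
s=readout.read_state();print(s['q'].round(2),s['dq'].round(2),s['ee_pos'],s['tool_rot'])"
```

```text
[ -8.36  15.22 -30.91  43.88   1.58 179.99] [ 0.03 -0.12 -0.08 -0.09 -0.   -0.03] [ 0.49300322 -0.06392081  0.08289722] [-1.78419113e+02  6.94755551e-03 -8.35286510e+00]
```

Joint 6 sits at its 180° limit, so I need the half-turn equivalent (yaw 170.5, joint 6 near 4°). I raise and twist back.

```bash
python3 -m creep '{"hand":[65,65,65,65,65,65,65,65,65,65],"delta_pos":[[0,0,-2.5],[0,0,-2.5],[0,0,0],[0,0,0],[0,0,0],[0,0,0],[0,0,0],[0,0,0],[0,0,0],[0,0,0]],"twist":[0,-10,-10,-10,-10,-10,-10,-10,-10,-10]}'
python3 -m creep '{"hand":[65,65,65,65,65,65,65,65,65,65],"delta_pos":[[0,0,0],[0,0,0],[0,0,0],[0,0,0],[0,0,0],[0,0,0],[0,0,0],[0,0,0],[0,0,0],[0,0,0]],"twist":[-10,-10,-10,-10,-10,-10,-10,-10,-8.9,0]}'
python3 -c "
from rig import readout
s=readout.read_state();print(s['q'].round(2),s['ee_pos'],s['tool_rot'])"
```

```text
clock: 6.5
ee_pos: [0.4927, -0.0653, 0.1329]
tool_rot: [180.0, -1.6, 82.0]
force: [0.2, -0.7, 0.2]
finger_gap: 0.0556
grasp_force: 0.0
clock: 7.75
ee_pos: [0.4927, -0.0653, 0.1329]
tool_rot: [178.4, -0.0, 170.5]
force: [0.5, -1.2, 0.0]
finger_gap: 0.0553
grasp_force: 0.0
[ -8.52  12.04 -27.49  50.48   1.58   1.03] [ 0.49273812 -0.06526369  0.13287758] [ 1.78418000e+02 -3.94298666e-02  1.70451344e+02]
```

The half turn worked. A 1.6° tilt remains, which puts the dish tip about 1.9 mm below the bar tip. That's usable: bar tip at 34 gives dish tip at about 32 mm, over the 30 mm deck. Tool x is now stage -x and tool y is stage +y.

```bash
python3 -m creep '{"hand":[65,65,65,65,65,65,65,65,65,65],"delta_pos":[[0,0.45,0],[0,0.45,0],[0,0.45,0],[0,0,1.2],[0,0,1.2],[0,0,1.2],[0,0,1.2],[0,0,0.6],[0,0,0],[0,0,0]],"twist":[0,0,0,0,0,0,0,0,0,0]}'
python3 - <<'E'
import sys; sys.path.insert(0,'.')
from h import *; import cv2
from rig import viewer,readout
f=viewer.snapshot("top")["frame"][:,:,::-1]
a=cv2.resize(f[165:285,310:430],None,fx=3.3,fy=3.3,interpolation=cv2.INTER_CUBIC)
f=viewer.snapshot("scene")["frame"][:,:,::-1]
b=cv2.resize(f[180:280,220:340],None,fx=3.96,fy=3.96,interpolation=cv2.INTER_CUBIC)[:396,:400]
cv2.imwrite("pics/s3.png",cv2.convertScaleAbs(np.hstack([a[:396,:400],b]),alpha=1.7))
print(readout.read_state()["q"].round(1))
E
```

```text
clock: 9.0
ee_pos: [0.4953, -0.0505, 0.0793]
tool_rot: [178.4, -0.0, 170.5]
force: [0.1, 0.3, -0.3]
finger_gap: 0.0555
grasp_force: 0.0
[ -6.8  15.5 -31.1  43.4   1.6   2.7]
```

View pics/s3.png

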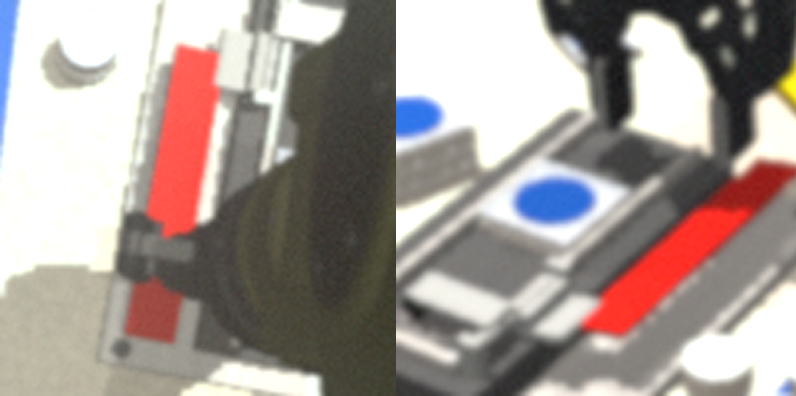

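Left: the bar finger is over the near half of the bar. Right: the tips are at (733,158) for the bar finger and (613,128) for the dish finger, both still above the stage. I check these against the expected positions.

Run:
```python
import sys; sys.path.insert(0,'.')
from h import *
s=np.load("scene0.npz");o=np.array([.5939,-.1020]);a=np.radians(-9.5);R=np.array([[np.cos(a),-np.sin(a)],[np.sin(a),np.cos(a)]])
for n,u,v in(("bar",733,158),("dish",613,128)):
  for z in(.05,.055,.06): print(n,z,((pix2w(s,220+(u-396)/3.96,180+v/3.96,z)[:2]-o)@R*1000).round(1))
```

```text
bar 0.05 [-117.9   61.3]
bar 0.055 [-111.7   65.3]
bar 0.06 [-105.5   69.3]
dish 0.05 [-109.7    0.2]
dish 0.055 [-103.6    4.7]
dish 0.06 [-97.4   9.2]
```

```bash
python3 -m creep '{"hand":[65,65,65,65,65,65,65,65,65,65],"delta_pos":[[0,0,0.2],[0,0,0.2],[0,0,0.2],[0,0,0.2],[0,0,0.2],[0,0,0.2],[0,0,0],[0,0,0],[0,0,0],[0,0,0]],"twist":[0,0,0,0,0,0,0,0,0,0]}'
```

```text
clock: 10.35
ee_pos: [0.4951, -0.0501, 0.0671]
tool_rot: [178.4, -0.1, 170.5]
force: [0.4, -0.1, -0.2]
finger_gap: 0.0558
grasp_force: 0.0
```

```bash
python3 -m creep '{"hand":[65,65,65,65,65,65,65,65,65,65],"delta_pos":[[0,0,0.1],[0,0,0.1],[0,0,0.1],[0,0,0.1],[0,0,0],[0,0,0],[0,0,0],[0,0,0],[0,0,0],[0,0,0]],"twist":[0,0,0,0,0,0,0,0,0,0]}'
```

```text
clock: 11.6
ee_pos: [0.4951, -0.05, 0.0631]
tool_rot: [178.4, -0.1, 170.5]
force: [-0.1, -0.8, 0.2]
finger_gap: 0.0551
grasp_force: 0.0
```

```bash
python3 -m creep '{"hand":[65,65,65,65,65,65,65,65,65,65],"delta_pos":[[0,0,0.1],[0,0,0.1],[0,0,0.1],[0,0,0],[0,0,0],[0,0,0],[0,0,0],[0,0,0],[0,0,0],[0,0,0]],"twist":[0,0,0,0,0,0,0,0,0,0]}'
```

```text
clock: 12.85
ee_pos: [0.4951, -0.0499, 0.0601]
tool_rot: [178.4, -0.1, 170.5]
force: [-0.8, 0.0, 4.9]
finger_gap: 0.0554
grasp_force: 2.5
```

Contact: 4.9 N on the bar. Pressing on, using the force as the gauge (about 8 N at 0.2 rad).

```bash
python3 -m creep '{"hand":[65,65,65,65,65,65,65,65,65,65],"delta_pos":[[0,0,0.1],[0,0,0.1],[0,0,0.1],[0,0,0.1],[0,0,0.1],[0,0,0],[0,0,0],[0,0,0],[0,0,0],[0,0,0]],"twist":[0,0,0,0,0,0,0,0,0,0]}'
```

```text
clock: 14.1
ee_pos: [0.4951, -0.0503, 0.0554]
tool_rot: [178.5, -0.0, 170.5]
force: [-2.0, -2.3, 9.5]
finger_gap: 0.0559
grasp_force: 4.3
```

Run:
```python
import cv2,numpy as np
from rig import viewer
f=viewer.snapshot("scene")["frame"][:,:,::-1]
cv2.imwrite("pics/s4.png",cv2.convertScaleAbs(cv2.resize(f[185:295,190:337],None,fx=5.4,fy=5.4,interpolation=cv2.INTER_CUBIC),alpha=1.7))
```

```text
(no output)
```

View pics/s4.png

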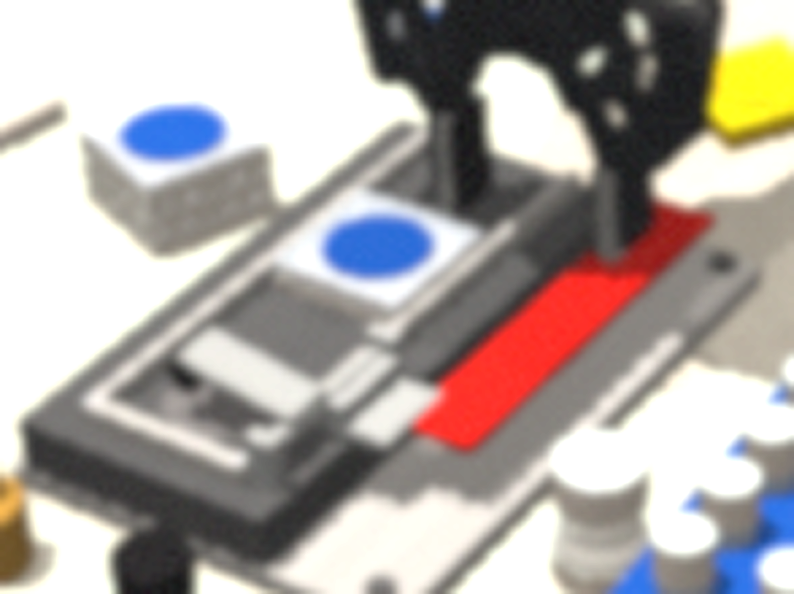

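The jaw is raised, the bar finger is on the bar at (610,255), and the dish finger is in the channel behind the dish at (465,205). Now I slide in stage +x (tool -x) with the bar held.

```bash
python3 -m creep '{"hand":[65,65,65,65,65,65,65,65,65,65],"delta_pos":[[-0.3,0,0],[-0.4,0,0],[-0.4,0,0],[-0.4,0,0],[-0.4,0,0],[-0.4,0,0],[-0.4,0,0],[-0.4,0,0],[-0.4,0,0],[-0.4,0,0]],"twist":[0,0,0,0,0,0,0,0,0,0]}'
python3 - <<'E'
import cv2,numpy as np
from rig import viewer
f=viewer.snapshot("scene")["frame"][:,:,::-1]
cv2.imwrite("pics/s5.png",cv2.convertScaleAbs(cv2.resize(f[185:295,190:337],None,fx=5.4,fy=5.4,interpolation=cv2.INTER_CUBIC),alpha=1.7))
E
```

```text
clock: 15.4
ee_pos: [0.5319, -0.0557, 0.0547]
tool_rot: [178.4, -0.3, 170.6]
force: [-5.5, 0.8, 8.3]
finger_gap: 0.0556
grasp_force: 4.5
```

View pics/s5.png

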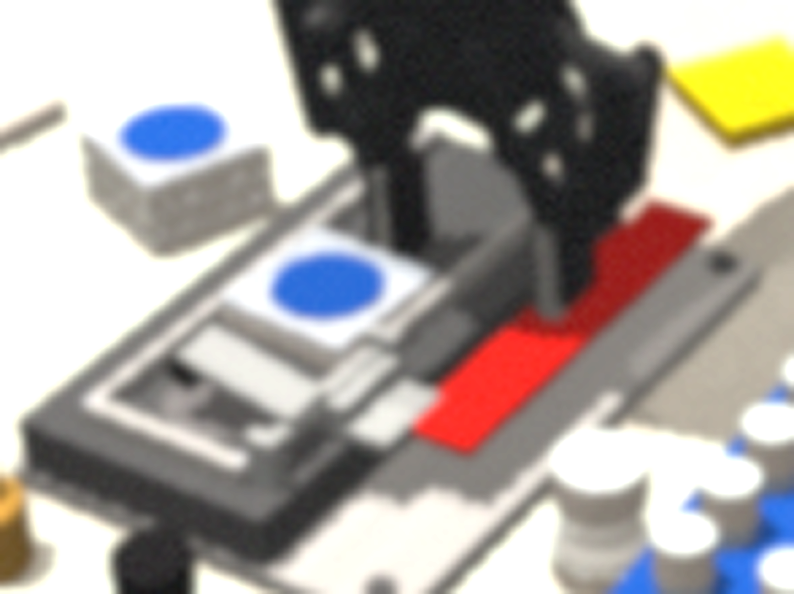

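The dish is sliding flat ahead of the finger, its rear corner at (435,270), with the jaw still up. Continuing.

```bash
python3 -m creep '{"hand":[65,65,65,65,65,65,65,65,65,65],"delta_pos":[[-0.35,0,0],[-0.35,0,0],[-0.35,0,0],[-0.35,0,0],[-0.35,0,0],[-0.35,0,0],[-0.35,0,0],[-0.35,0,0],[-0.35,0,0],[-0.35,0,0]],"twist":[0,0,0,0,0,0,0,0,0,0]}'
```

```text
clock: 16.7
ee_pos: [0.5664, -0.0615, 0.0547]
tool_rot: [178.4, -0.2, 170.6]
force: [-5.6, -0.0, 9.0]
finger_gap: 0.0552
grasp_force: 4.5
```

```bash
python3 -m creep '{"hand":[65,65,65,65,65,65,65,65,65,65],"delta_pos":[[-0.2,0,0],[-0.2,0,0],[-0.2,0,0],[-0.2,0,0],[-0.2,0,0],[-0.2,0,0],[-0.2,0,0],[-0.2,0,0],[-0.2,0,0],[-0.2,0,0]],"twist":[0,0,0,0,0,0,0,0,0,0]}'
python3 -m creep '{"hand":[65,65,65,65,65,65,65,65,65,65],"delta_pos":[[-0.05,0,0],[-0.05,0,0],[0,0,0],[0,0,0],[0,0,0],[0,0,0],[0,0,0],[0,0,0],[0,0,0],[0,0,0]],"twist":[0,0,0,0,0,0,0,0,0,0]}'
```

```text
clock: 17.95
ee_pos: [0.5862, -0.0648, 0.0547]
tool_rot: [178.4, -0.2, 170.6]
force: [-5.4, 0.1, 8.8]
finger_gap: 0.0556
grasp_force: 4.4
clock: 19.2
ee_pos: [0.5871, -0.0649, 0.0547]
tool_rot: [178.4, -0.2, 170.6]
force: [-5.1, -0.2, 8.2]
finger_gap: 0.0553
grasp_force: 4.4
```

```bash
python3 -m creep '{"hand":[65,65,65,65,65,65,65,65,65,65],"delta_pos":[[-0.05,0,0],[-0.05,0,0],[-0.05,0,0],[-0.05,0,0],[0,0,0],[0,0,0],[0,0,0],[0,0,0],[0,0,0],[0,0,0]],"twist":[0,0,0,0,0,0,0,0,0,0]}'
python3 - <<'E'
import cv2,numpy as np
from rig import viewer
f=viewer.snapshot("scene")["frame"][:,:,::-1]
cv2.imwrite("pics/s6.png",cv2.convertScaleAbs(cv2.resize(f[185:295,190:337],None,fx=5.4,fy=5.4,interpolation=cv2.INTER_CUBIC),alpha=1.7))
E
```

```text
clock: 20.45
ee_pos: [0.5879, -0.0651, 0.0544]
tool_rot: [178.4, -0.4, 170.6]
force: [-8.2, 2.2, 9.9]
finger_gap: 0.0555
grasp_force: 5.7
```

View pics/s6.png

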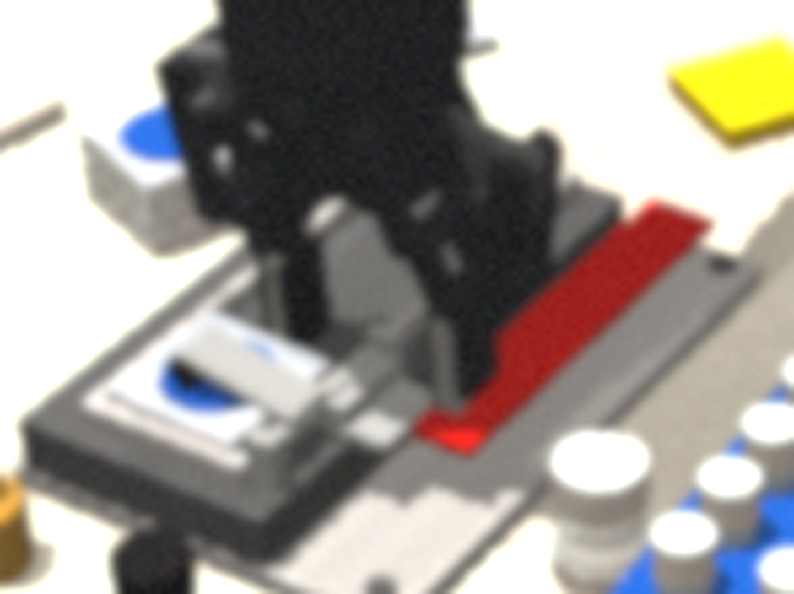

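The dish is beneath the jaw, its front edge at the back stop along (100,400)-(240,460). The force rose and motion stalled, so I push a bit more to seat it.

```bash
python3 -m creep '{"hand":[65,65,65,65,65,65,65,65,65,65],"delta_pos":[[-0.05,0,0],[-0.05,0,0],[-0.05,0,0],[-0.05,0,0],[-0.05,0,0],[0,0,0],[0,0,0],[0,0,0],[0,0,0],[0,0,0]],"twist":[0,0,0,0,0,0,0,0,0,0]}'
```

```text
clock: 21.75
ee_pos: [0.5883, -0.0653, 0.054]
tool_rot: [178.4, -0.6, 170.5]
force: [-14.2, 1.9, 14.4]
finger_gap: 0.0555
grasp_force: 8.2
```

It stalls firmly with force rising, so the dish is home. I back off with the bar still held, then lift straight up to release.

```bash
python3 -m creep '{"hand":[65,65,65,65,65,65,65,65,65,65],"delta_pos":[[0.2,0,0],[0.2,0,0],[0.2,0,0],[0.2,0,0],[0,0,0],[0,0,0],[0,0,-0.2],[0,0,-0.2],[0,0,-0.2],[0,0,-0.2]],"twist":[0,0,0,0,0,0,0,0,0,0]}'
python3 -m creep '{"hand":[65,65,65,65,65,65,65,65,65,65],"delta_pos":[[0,0,-0.2],[0,0,-0.4],[0,0,-1],[0,0,-2],[0,0,-3],[0,0,-3],[0,0,-3],[0,0,-3],[0,0,0],[0,0,0]],"twist":[0,0,0,0,0,0,0,0,0,0]}'
python3 -m creep '{"hand":[65,65,65,65,65,65,65,65,65,65],"delta_pos":[[3,0,-2],[3,0,0],[3,0,0],[3,0,0],[2,0,0],[0,0,0],[0,0,0],[0,0,0],[0,0,0],[0,0,0]],"twist":[0,0,0,0,0,0,0,0,0,0]}'
python3 - <<'E'
import cv2,numpy as np
from rig import viewer
f=viewer.snapshot("scene")["frame"][:,:,::-1]
cv2.imwrite("pics/s7.png",cv2.convertScaleAbs(cv2.resize(f[185:295,190:337],None,fx=5.4,fy=5.4,interpolation=cv2.INTER_CUBIC),alpha=1.7))
E
```

```text
clock: 23.0
ee_pos: [0.5848, -0.065, 0.0626]
tool_rot: [178.4, -0.1, 170.6]
force: [-0.2, -0.3, -0.1]
finger_gap: 0.0555
grasp_force: 0.0
clock: 24.25
ee_pos: [0.5845, -0.0693, 0.2188]
tool_rot: [178.4, -0.1, 170.5]
force: [0.0, -0.7, 0.5]
finger_gap: 0.0555
grasp_force: 0.0
clock: 25.5
ee_pos: [0.4468, -0.0469, 0.2389]
tool_rot: [178.4, -0.1, 170.5]
force: [-0.3, -0.0, -0.5]
finger_gap: 0.0555
grasp_force: 0.0
```

View pics/s7.png

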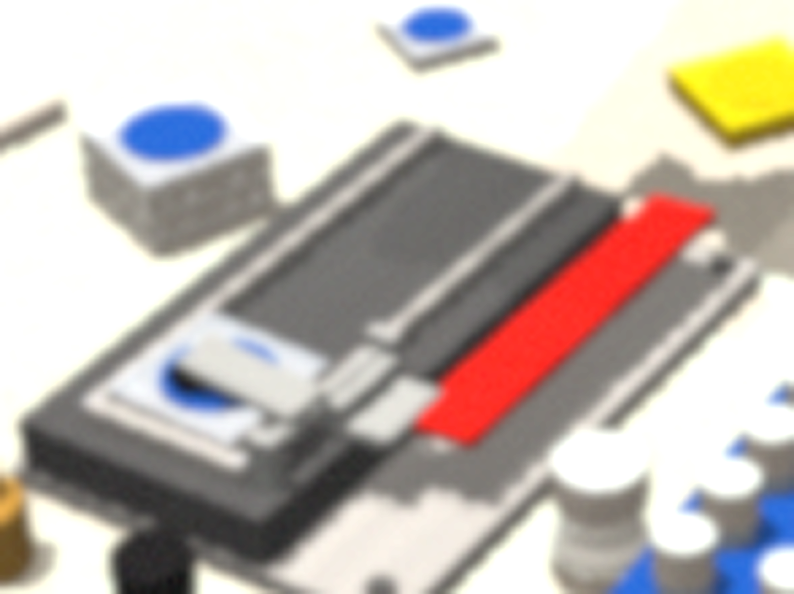

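The dish is flat against the back stop, its front edge along (105,395)-(240,450). The jaw is clamped on it at (245,370), the bar has risen, and the neighbours are undisturbed. I hand in.

```bash
python3 -c "
from rig import finish_job
print(finish_job())"
```

```text
the job is handed in; nothing more can be done
None
```

The dish is loaded: it sits flat against the back stop with the jaw clamped on it, nothing else in the final view looked moved, and I handed the job in at about 25.5 s on the clock (limit 43 s); no verdict was returned.

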